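Snap the micrometer back into its tray cutout

TASK

Put the outside micrometer back into its shaped cutout in the grey tool tray: tilted, so that its ratchet end goes in under the steel bridge first while the frame is still raised, then press the frame down past the spring catch until the micrometer lies flat and fully home under both the bridge and the catch. Leave the gear and the loupe where they stand.

Things in the scene. Friction and masses are not known exactly. Their poses are not given: they have to be found in the camera images.
- micrometer: Outside micrometer lying flat, loose, about 0.18 kg, 46x128x17 mm. Origin: underside, mid-footprint; z up, y lengthwise (mm below in this frame). Green C frame, 10 thick: y -4..64, x -23..21, its closed far end (y 47..64) x -8..21. Barrel on the line x = 15: thimble dia 17, y -52..-22, axis z 8.5; ratchet knob dia 10, y -64..-52, axis z 8.5.
- thimble (a point): On the micrometer (x 15, y -32, z 8.5 mm; its axes): on the thimble's axis, 17 mm diameter. A good place to grip, fingers closing along the micrometer's x; it then lies over the tray's finger channel.
- ratchet_end (a point): On the micrometer (x 15, y -64, z 8.5 mm; its axes): centre of the ratchet knob's end face.
- frame_end (a point): On the micrometer (x 7, y 56, z 10 mm; its axes): top face of the frame near its far end.
- tray: Grey plastic tool tray, 90x168 mm, deck 15 mm high, fixed. Origin at its underside, 5 mm along +x of the cutout datum; axes parallel to the cutout's. A gauge block in a side pocket is part of the tray. Of the cutout's frame pocket, the two -x corners are cut off at 45 deg (2 mm off the frame) and a 4 mm high island stands inside the C.
- cutout (a point): Datum on the cutout floor, 5 mm above the plate: at home the micrometer's origin and axes are here. In mm: deck z 10. Frame pocket x -24.5..22.5, y -6..66. Knob slot x 7.3..22.3, y -66..-53.5, end wall at y -66. Between them (y -53.5..-6) a finger channel crosses the tray at floor level (from y -14 down, for x below -10). Play about 2.
- bridge (a point): Cutout x 15, y -63, z 15.5 mm; tray axes: mid-underside of the fixed steel bridge over the knob slot, y -68..-58, x -2..32, 5 mm thick. The knob (top 13.5) gets under it only from +y: tilt the micrometer 8 to 17 deg, ratchet end low, thimble's outer lower edge (y -52) on the floor about 12 mm short, then slide it along -y to the end wall.
- catch (a joint): Spring catch at the frame end: slides along cutout +y, 0 sprung out, 0.005 pushed in. Wedge nose 24 mm wide at cutout x 7: tip y 61.7, z 11 mm, ramp leaning back to y 65 at z 18; housing behind it y 66..86, z up to 21.5. The laid-in frame end rests on the ramp, tilted 6 to 15 deg, frame back hanging lower; 5 to 20 N down on the frame at x 2, y 50 snaps it under.
- gear: Bystander: small steel gear, 51 mm diameter, 20 mm high; origin at underside centre.
- loupe: Bystander: black stand loupe, 42 mm diameter, 39 mm high; origin at underside centre.
Not all that is in view belongs to the job. Of the things that look like the tray, the larger one is meant.

How it is judged:
On the way, in this order (a step that is already met when the one before it is completed fails the run):
1. the ratchet end is under the bridge while the frame is still raised (y of ratchet_end in the frame of cutout between -0.068 and -0.0595 m and z of ratchet_end in the frame of cutout below 0.013 m and x of ratchet_end in the frame of cutout between 0.009 and 0.021 m and z of frame_end in the frame of cutout above 0.015 m), for 0.1 s.
2. the frame is pressed flat on the cutout floor, under the catch (angle between micrometer's own z axis and vertical below 0.05 rad and z of frame_end in the frame of cutout below 0.013 m and horizontal distance between micrometer and cutout below 0.004 m and value of joint catch below 0.0025 m), for 0.2 s.
At the end, for the whole second after the job is handed in: the micrometer rests flat (within 0.05 rad) on the cutout floor, within 4 mm and 0.06 rad of the cutout's datum, frame end no more than 3 mm and ratchet end no more than 3.5 mm above its seated height, the catch sprung out over the frame (under 2.5 mm), everything released and at rest (all of step 2 and z of ratchet_end in the frame of cutout below 0.012 m and angle between the y axis of micrometer and the y axis of cutout, either way round below 0.06 rad and linear speed of micrometer below 0.02 m/s); the robot touches nothing.
It fails at once if the gear is moved more than 15 mm (distance of gear from where it was at the start of the episode above 0.015 m).
It fails at once if the loupe is moved more than 15 mm (distance of loupe from where it was at the start of the episode above 0.015 m).
It also fails if it takes over 48 s, if anything falls off the work surface, if the arm or the gripper's body presses on something with over 40 N, if the wrist force passes 120 N, or if a joint passes its speed limit or range.

ROBOT

A 6-joint arm with a two-finger parallel gripper is mounted at the origin on a cart in front of the work surface, level with it; the furniture and walls round the work are solid. World frame = base frame: x ahead of the robot, y to its left, z up, the work surface at z = 0. Lengths are in m, angles in rad, forces in N, time in s.
With the tool pointing down it reaches from about 0.4 to 0.825 m from the base axis. Payload 7 kg.
Tool frame: the origin (TCP) lies midway between the tips of the shut fingers; the grasp point (between the pads) lies 19 mm behind it; z points along the fingers, y is the line along which they close (so a half turn about z gives the same grasp; the last joint's range is limited). The gripper opens to 88 mm and grips with 3 to 60 N. Pads are 19 mm wide; open, the fingers measure 130 mm over their backs; the gripper's body (78 mm by 193 mm) begins 47 mm behind the grasp point.
Start: joints at [-0.463, 0.359, 0.012, 0, -1.224, -0.288], TCP at [0.493, -0.461, 0.227] pointing down, gripper open.
Joint ranges: [-3.07, 3.07], [-1.43, 2.12], [-1.02, 1.25], [-3.03, 1.67], [-3.05, -0], [-3.03, 3.03]. Speed limits (rad/s): [2.39, 2.39, 3.01, 3.14, 3.14, 3.14].

INTERFACE

Orientations are given as [roll, pitch, yaw] about the fixed x, y, z axes, in that order (R = Rz(yaw) Ry(pitch) Rx(roll)).
In Python, from station import arm gives the robot as it stands.
- The arm moves only by the tool servo_tool, never from a script. Its argument "deltas" is a list of rows, each a list of 7 numbers: the closure, from -1 (fully open) to 1 (shut), then the shift along the tool's x, y, z in mm, then the turn, a rotation vector about the tool's x, y, z in degrees. In form: [[gripper, x, y, z, ax, ay, az], ...]. A call has 1 to 20 rows; each row shifts and turns the commanded pose from where the row before left it, along the tool's axes as they then stand; what a row does not reach is not made up. A row lasts 1/12 s, in which the tool goes at most 41.7 mm and 7.16 degrees, less where a joint would pass 70% of its speed; a pose out of reach is approached as far as the arm can. A call is refused whole if a number of a shift passes 41.7 or a number of a turn 7.16, either way. A call with a gripper value outside its range is refused whole. The fingers move at their own pace and stop on an object; "squeeze" is the grip in N (left out, the last holds). Time passes only in rows, so rows that do not move let the fingers close. It gives the time, the measured TCP pose, the force, the opening and the grip force at its end, in the units of the state.
- arm.get_state(): the state, without advancing time (a new reading comes with each control period).
- arm.grab_frame(name): name is "scene" or "top"; returns a dict with "color" (400x640x3 uint8, red, green, blue), "K" (3x3 intrinsics, pixels), "distortion" ([k1, k2, p1, p2, k3] as OpenCV has them; the pictures are not rectified), "position" and "orientation" of the camera in the world. Camera axes: x right, y down, z forward; pixel columns grow to the right and rows downward; lengths in m; the calibration is good to about 2 mm. A picture is of the moment at which its call begins. There is no depth.
- arm.job_done(): hands the job in; it is judged then, once.
Trained networks look in a picture, given as the dict that the camera call returned (one of the last four; its "shot" number tells which), for a name from the list of things; names that differ only in an ending like _2 or _b are one class to them, and where a whole thing is asked for, a point or a joint stands for the part that bears it (a point fixed in the world has none). Each returns a list of dicts, best first, with "conf" (0 to 1); they miss things now and then, are a little off and sometimes report something else, mostly with a low value. They report only what shows in the picture. A call takes as long as a camera call. They do not tell look-alikes from the thing itself.
- arm.recognise(query, picture): "at" ([x, y, z] in m, in the coordinates of the camera as it stood for that picture, good to about 4 mm: the middle of the surface that is visible of it).
The state is a dict: "t": time; "q": joint angles; "qd": joint speeds; "joint_efforts": joint torques, N m; "eef_pos": TCP position; "ee_rot": TCP orientation; "force": force on the tool from outside, world axes, zero at the start; "moment": the same for the moment, N m; "width": finger opening in m; "gripper_force": force on a finger pad.
Only numpy, scipy, OpenCV 4.12 (cv2) and the standard library are available. Lean on these libraries where they do the work, as an engineer would, in place of code of your own. Each camera call takes 0.05 s, during which the arm holds its last target. There are 200 camera calls.

## Working session

There is one attempt and no reset: what is moved stays moved. The work goes in short steps, Python scripts to look and compute and a tool call to move; the robot and the scene stay as the last step left them, time stands still between calls to the robot, and variables do not carry over. Pictures are saved under pics/ and viewed, at most 10 in all, crops included, and the job is handed in when it is done.

Besides the shell and the picture viewer there is one more tool, called after "Emit:" in YAML: its name, and indented under it one key for each argument. servo_tool: Moves the arm, as the interface text tells. Its arguments: {"type":"object","properties":{"deltas":{"type":"array","items":{"type":"array","items":{"type":"number"}}},"squeeze":{"type":"number"}},"required":["deltas"]}

```bash
mkdir -p pics; ls; cat > h.py <<'E'
import numpy as np,cv2
from scipy.spatial.transform import Rotation as R
from station import arm
def Rm(o):
    o=np.asarray(o,float)
    if o.shape==(3,3): return o
    return R.from_euler('xyz',o).as_matrix() if o.size==3 else R.from_quat(o).as_matrix()
def w(f,pc): return Rm(f['orientation'])@np.asarray(pc)+np.array(f['position'])
def px2w(f,uv,z):
    p=cv2.undistortPoints(np.array(uv,float).reshape(-1,1,2),np.array(f['K']),np.array(f['distortion'])).reshape(-1,2)
    d=np.c_[p,np.ones(len(p))]@Rm(f['orientation']).T; o=np.array(f['position'])
    return o+d*((z-o[2])/d[:,2])[:,None]
def w2px(f,P):
    r=Rm(f['orientation']).T; t=-r@np.array(f['position'])
    return cv2.projectPoints(np.array(P,float).reshape(-1,3),cv2.Rodrigues(r)[0],t,np.array(f['K']),np.array(f['distortion']))[0].reshape(-1,2)
def save(f,n): cv2.imwrite('pics/'+n,f['color'][:,:,::-1])
E
python3 - <<'E'
from h import *
np.set_printoptions(precision=4,suppress=True)
import pickle
for n in ('top','scene'):
    f=arm.grab_frame(n); save(f,n+'0.png'); pickle.dump(f,open(n+'0.pkl','wb'))
    print(n,f['position'],f['orientation'],f['K'])
    for q in ('micrometer','thimble','ratchet_end','frame_end','tray','bridge','catch','gear','loupe'):
        try: print(q,[(np.round(w(f,d['at']),4).tolist(),round(d['conf'],2)) for d in arm.recognise(q,f)[:3]])
        except Exception as e: print(q,e)
print(arm.get_state())
E
```

```text
pics
top [ 0.4294 -0.0711  1.254 ] [-3.0785 -0.0133 -1.5928] [[483.3722   0.     319.2524]
 [  0.     483.3722 199.5491]
 [  0.       0.       1.    ]]
micrometer [([0.4779, 0.0877, 0.0113], 0.59)]
thimble [([0.4747, 0.0852, 0.011], 0.65)]
ratchet_end [([0.4742, 0.0859, 0.0109], 0.77)]
frame_end [([0.481, 0.0897, 0.0113], 0.57)]
tray [([0.5566, -0.1135, 0.0107], 0.88), ([0.5185, -0.2544, 0.0143], 0.61), ([0.4767, 0.0899, 0.0101], 0.57)]
bridge [([0.5554, -0.1101, 0.0121], 0.69), ([0.5173, -0.2552, 0.0143], 0.62)]
catch []
gear [([0.6177, 0.0202, 0.0139], 0.55)]
loupe [([0.4297, -0.059, 0.0408], 0.58)]
scene [-0.0265  0.6484  0.4772] [-2.004  -0.0035 -2.4986] [[403.2735   0.     319.9716]
 [  0.     403.2735 190.0474]
 [  0.       0.       1.    ]]
micrometer [([0.474, 0.0958, 0.0102], 0.82)]
thimble [([0.4687, 0.0909, 0.009], 0.67)]
ratchet_end [([0.4718, 0.0946, 0.009], 0.89)]
frame_end [([0.4695, 0.092, 0.0082], 0.67)]
tray [([0.5489, -0.1036, 0.0026], 0.72)]
bridge [([0.5532, -0.0982, 0.0016], 0.84), ([0.4966, -0.2981, 0.0096], 0.75)]
catch [([0.611, 0.0297, 0.0163], 0.61)]
gear [([0.6078, 0.0314, 0.0138], 0.58)]
loupe [([0.4165, -0.0499, 0.0205], 0.79), ([0.4724, 0.0925, 0.0062], 0.5)]
{'t': 1.0, 'q': array([-0.4629,  0.3586,  0.0119,  0.    , -1.2241, -0.2881]), 'qd': array([ 0.0016, -0.0017,  0.0002,  0.0014, -0.0012,  0.001 ]), 'joint_efforts': array([  0.0001, -58.2392,  29.3302,   7.0026,   0.0124,   0.    ]), 'eef_pos': array([ 0.4934, -0.4606,  0.2266]), 'ee_rot': array([ 3.1416, -0.    , -2.3218]), 'force': array([-0.2341,  0.033 ,  0.2768]), 'moment': array([ 0.0282, -0.0154,  0.0294]), 'gripper_force': 0.0, 'width': 0.08727025813977231}
```

```bash
python3 - <<'E'
from h import *; import pickle
f=pickle.load(open('top0.pkl','rb')); s=pickle.load(open('scene0.pkl','rb'))
print(w2px(f,[[0.478,.088,.01],[.556,-.112,.015],[.618,.02,.02]]).round(0), w2px(s,[[0.478,.088,.01],[.556,-.112,.015],[.618,.02,.02]]).round(0))
c=f['color'][70:220,230:430]
cv2.imwrite('pics/topc.png',cv2.resize(c,(800,600),interpolation=cv2.INTER_CUBIC)[:,:,::-1])
E
```

```text
[[250. 212.]
 [328. 180.]
 [276. 157.]] [[288. 240.]
 [315. 197.]
 [263. 207.]]
```

View pics/topc.png

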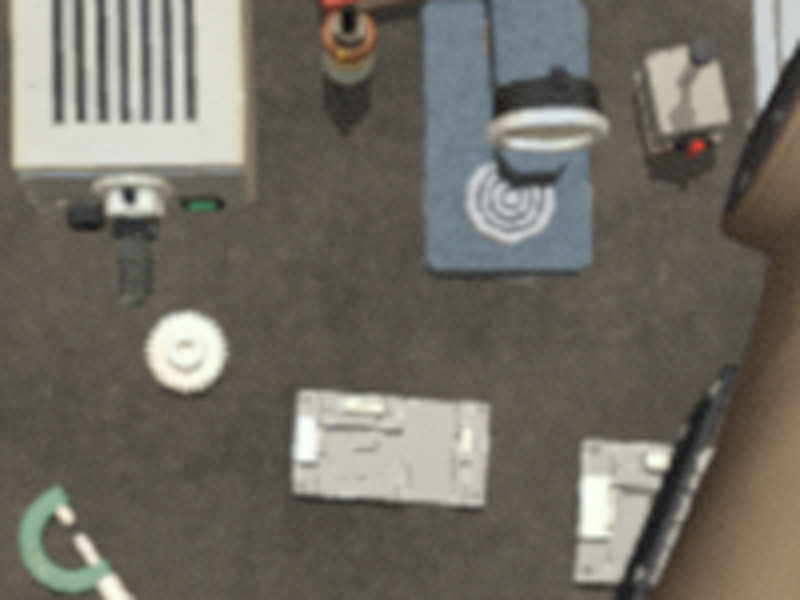

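View pics/scene0.png

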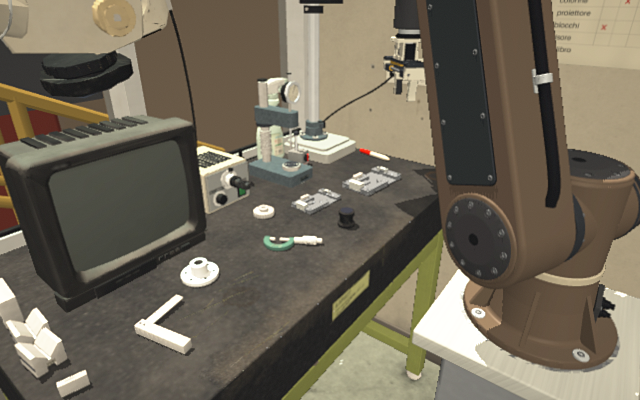

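```bash
python3 - <<'E'
from h import *; import pickle
f=pickle.load(open('top0.pkl','rb')); s=pickle.load(open('scene0.pkl','rb'))
a=cv2.resize(f['color'][180:240,225:285],(480,480),interpolation=cv2.INTER_CUBIC)
b=cv2.resize(s['color'][222:262,255:335],(640,320),interpolation=cv2.INTER_CUBIC)[:,80:640-240]
b=cv2.resize(s['color'][225:260,258:328],(320,160),interpolation=cv2.INTER_CUBIC)
out=np.zeros((480,800,3),np.uint8); out[:,:480]=a; out[:160,480:]=b
cv2.imwrite('pics/mic.png',out[:,:,::-1])
E
```

```text
(no output)
```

View pics/mic.png

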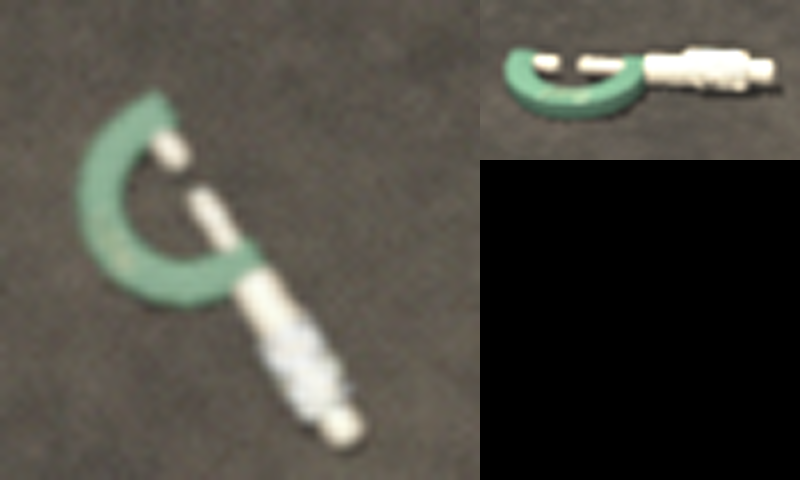

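Emit:
servo_tool:
  deltas:
    - [-1,0,0,0,0,0,0]

```text
t: 1.08
eef_pos: [0.4934, -0.4606, 0.2266]
ee_rot: [-3.142, 0.0, -2.322]
force: [0.7, 0.1, -0.0]
width: 0.0877
gripper_force: 0.0
```

```bash
cat > fit.py <<'E'
from h import *; import pickle
from scipy.optimize import minimize
np.set_printoptions(precision=4,suppress=True)
f=pickle.load(open('top0.pkl','rb')); s=pickle.load(open('scene0.pkl','rb'))
def clicks(f,c,k,o,z): return px2w(f,(np.array(c,float)+.5)/k-.5+np.array(o),z)
for nm,A in (('top',clicks(f,[(172,150),(215,218),(258,292),(305,370),(343,428)],8,(225,180),.0085)),
             ('scene',clicks(s,[(545-480,62),(600-480,65),(660-480,68),(718-480,69),(765-480,71)],320/70,(258,225),.0085))):
    c=A.mean(0); d=np.linalg.svd(A[:,:2]-c[:2])[2][0]; d*=np.sign(d@(A[0,:2]-A[-1,:2]))
    F=f if nm=='top' else s
    im=F['color']; 
    hsv=cv2.cvtColor(im,cv2.COLOR_RGB2HSV)
    u0,v0=np.round(w2px(F,c)[0]).astype(int)
    m=np.zeros(im.shape[:2],bool); 
    g=((hsv[...,0]>60)&(hsv[...,0]<95)&(hsv[...,1]>70)); br=(im.min(2)>130)
    R0=34 if nm=='top' else 36
    m[v0-R0:v0+R0,u0-R0:u0+R0]=(g|br)[v0-R0:v0+R0,u0-R0:u0+R0]
    n_,l,st,_=cv2.connectedComponentsWithStats(m.astype(np.uint8)); 
    vs,us=np.nonzero(m&np.isin(l,[i for i in range(1,n_) if st[i,4]>8]))
    P=px2w(F,np.c_[us,vs],.0085)[:,:2]-c[:2]; al=P@d; la=P@np.array([d[1],-d[0]])
    print(nm,'n',len(us),'c',c,'yaw y-axis',np.degrees(np.arctan2(d[1],d[0])),'along',al.min(),al.max(),al.max()-al.min(),'lat',la.min(),la.max())
    xa=np.array([d[1],-d[0]]); mid=(al.min()+al.max())/2
    print(' thimble',c[:2]+d*(mid-.032),'ratchet',c[:2]+d*(mid-.064),'res',(A[:,:2]-c[:2])@xa)
E
python3 fit.py
```

```text
top n 350 c [0.4687 0.0719 0.0085] yaw y-axis 30.40717187097143 along -0.055804662706787536 0.0707644574142603 0.12656912012104782 lat -0.03674135638702999 0.009734749138574054
 thimble [0.4475 0.0595] ratchet [0.4199 0.0433] res [-0.0001  0.0003 -0.0002 -0.0004  0.0003]
scene n 716 c [0.4669 0.0731 0.0085] yaw y-axis 32.93743710724507 along -0.055817119021615236 0.11295718184575998 0.16877430086737522 lat -0.04076007604941387 0.18136631932841232
 thimble [0.464  0.0713] ratchet [0.4372 0.0539] res [ 0.0005 -0.0002 -0.0008  0.0003  0.0002]
```

The larger tray is the right-hand one, partly hidden by the arm around (640, 510) in the crop. Its catch faces +y and its bridge faces -y. The thimble is at about (0.4475, 0.0595), with the micrometer's y axis heading 30.5°. I'm moving above it now, which also clears the view of the tray.

Emit:
servo_tool:
  deltas:
    - [-1,0,0,0,0,0,5.5]
    - [-1,0,0,0,0,0,5.5]
    - [-1,0,0,0,0,0,5.6]
    - [-1,-14.9,31.4,5,0,0,0]
    - [-1,-14.9,31.4,5,0,0,0]
    - [-1,-14.9,31.4,5,0,0,0]
    - [-1,-14.9,31.4,5,0,0,0]
    - [-1,-14.9,31.4,5,0,0,0]
    - [-1,-14.9,31.4,5,0,0,0]
    - [-1,-14.9,31.4,5,0,0,0]
    - [-1,-14.9,31.4,5,0,0,0]
    - [-1,-14.9,31.4,5,0,0,0]
    - [-1,-14.9,31.4,5,0,0,0]
    - [-1,-14.9,31.4,5,0,0,0]
    - [-1,-14.9,31.4,5,0,0,0]
    - [-1,-14.9,31.4,5,0,0,0]
    - [-1,-14.9,31.4,5,0,0,0]
    - [-1,-14.9,31.4,5,0,0,0]
    - [-1,0,0,0,0,0,0]

```text
t: 2.67
eef_pos: [0.448, 0.0631, 0.1513]
ee_rot: [3.141, 0.001, -2.608]
force: [0.8, 0.1, -0.0]
width: 0.0878
gripper_force: 0.0
```

```bash
python3 - <<'E'
from h import *; import pickle
f=arm.grab_frame('top'); pickle.dump(f,open('top1.pkl','wb'))
s=arm.grab_frame('scene'); pickle.dump(s,open('scene1.pkl','wb'))
u,v=np.round(w2px(f,[.517,-.26,.015])[0]).astype(int); us,vs=np.round(w2px(s,[.517,-.26,.015])[0]).astype(int); print(u,v,us,vs)
a=cv2.resize(f['color'][v-30:v+30,u-40:u+40],(800,600),interpolation=cv2.INTER_CUBIC)
cv2.imwrite('pics/tray1.png',a[:,:,::-1])
for n,F in(('t',f),('s',s)):
  print([(np.round(w(F,d['at']),4).tolist(),round(d['conf'],2)) for q in ('tray','bridge','catch') for d in arm.recognise(q,F)[:3]])
st=arm.get_state(); print(st['eef_pos'],st['ee_rot'])
E
```

```text
385 194 358 182
[([0.5029, -0.3141, 0.0165], 0.95), ([0.5547, -0.1099, 0.0136], 0.85), ([0.5024, -0.3187, 0.0129], 0.71)]
[([0.5523, -0.1025, 0.004], 0.94), ([0.4712, 0.0909, 0.0084], 0.6), ([0.4996, -0.2914, 0.0154], 0.58), ([0.4975, -0.301, 0.01], 0.89), ([0.5528, -0.0999, 0.0005], 0.78)]
[0.44823783 0.05782687 0.15169475] [ 3.14158714e+00  2.13776358e-04 -2.61334469e+00]
```

View pics/tray1.png

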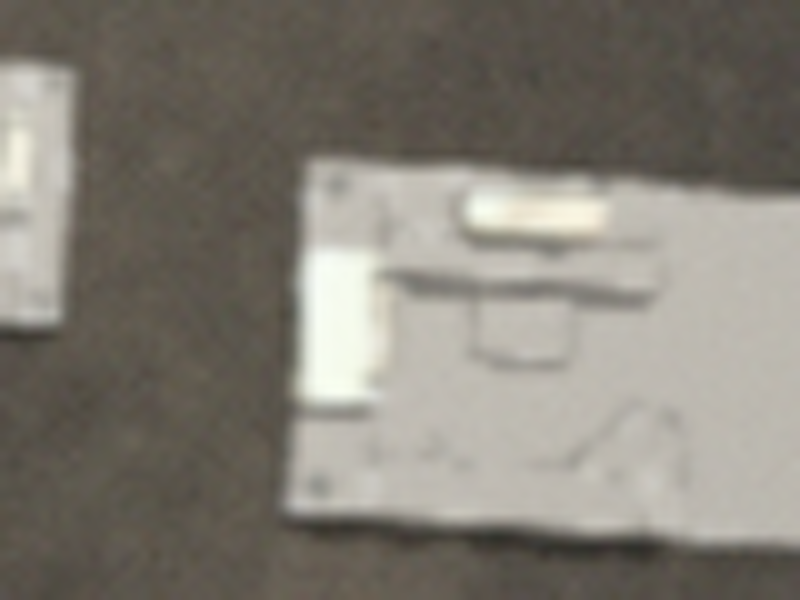

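```bash
cat > trayfit.py <<'E'
from h import *; import pickle,sys
from scipy.optimize import minimize
np.set_printoptions(precision=4,suppress=True)
def box(x0,x1,y0,y1,z0,z1): return np.array([[x,y,z] for x in(x0,x1) for y in(y0,y1) for z in(z0,z1)])/1e3
B=[box(-45,45,-84,84,0,15),box(-10,14,66,86,10,26.5)]
def pose(p,P): c,s=np.cos(p[2]),np.sin(p[2]); return P@np.array([[c,s,0],[-s,c,0],[0,0,1]])+[p[0],p[1],0]
def model(F,p,roi):
    u0,v0,W,H=roi; K=6; im=np.zeros((H*K,W*K),np.uint8)
    for b in B:
        q=(w2px(F,pose(p,b))+.5-[u0,v0])*K-.5
        cv2.fillConvexPoly(im,cv2.convexHull(np.round(q*16).astype(np.int32)),255,shift=4)
    return cv2.resize(im,(W,H),interpolation=cv2.INTER_AREA)/255.
def fit(F,p0,half):
    u,v=np.round(w2px(F,[[p0[0],p0[1],.01]])[0]).astype(int); roi=(u-half[0],v-half[1],2*half[0],2*half[1])
    g=F['color'].mean(2)[roi[1]:roi[1]+roi[3],roi[0]:roi[0]+roi[2]]
    m0=model(F,p0,roi); hi=np.median(g[m0>.9]); lo=np.median(g[m0<.01]); t=np.clip((g-lo)/(hi-lo),0,1)
    wt=np.ones_like(t)
    cost=lambda p:np.mean(wt*np.minimum(np.abs(model(F,p,roi)-t),1))
    best=None
    for dy in(-.01,0,.01):
        r=minimize(cost,np.array(p0)+[0,dy,0],method='Nelder-Mead',options=dict(initial_simplex=np.array(p0)+[0,dy,0]+np.array([[0,0,0],[.006,0,0],[0,.006,0],[0,0,.05]]),xatol=1e-5,fatol=1e-6))
        if best is None or r.fun<best.fun: best=r
    return best,hi,lo
if __name__=='__main__':
    k=sys.argv[1]
    for n,h in(('top',(50,32)),('scene',(36,22))):
        F=pickle.load(open(f'{n}{k}.pkl','rb')); r,hi,lo=fit(F,[.505,-.30,-.05],h); print(n,r.x[:2],np.degrees(r.x[2]),r.fun,hi,lo)
        im=F['color'].copy(); Z=[pose(r.x,b) for b in B]
        np.save(f'tp_{n}.npy',r.x)
E
python3 trayfit.py 1
python3 - <<'E'
from h import *; import pickle
from trayfit import *
out=np.zeros((600,800,3),np.uint8)
for i,n in enumerate(('top','scene')):
    F=pickle.load(open(f'{n}1.pkl','rb')); p=np.load(f'tp_{n}.npy')
    q=np.r_[[[-45,-84,15],[45,-84,15],[45,84,15],[-45,84,15]],[[-7,-68,25.5],[27,-68,25.5],[27,-58,25.5],[-7,-58,25.5]],[[-29.5,-6,15],[17.5,-6,15],[17.5,66,15],[-29.5,66,15]]]/1e3
    c=w2px(F,pose(p,q)); u,v=np.round(c[:4].mean(0)).astype(int)
    cr=F['color'][v-25:v+25,u-50:u+50]; k=6 if i==0 else 6
    a=cv2.resize(cr,None,fx=6,fy=6,interpolation=cv2.INTER_CUBIC)
    for j in range(3): cv2.polylines(a,[np.round((c[4*j:4*j+4]+.5-[u-50,v-25])*6-.5).astype(int)],True,(255,0,0),1)
    out[i*300:i*300+300,:600]=a
cv2.imwrite('pics/fit1.png',out[:,:,::-1])
E
```

```text
top [ 0.5032 -0.3161] -5.3775586874083245 0.042824662990196084 183.0 83.0
scene [ 0.5064 -0.3219] -6.165260284301331 0.12162071316483081 148.66666666666666 75.0
```

View pics/fit1.png

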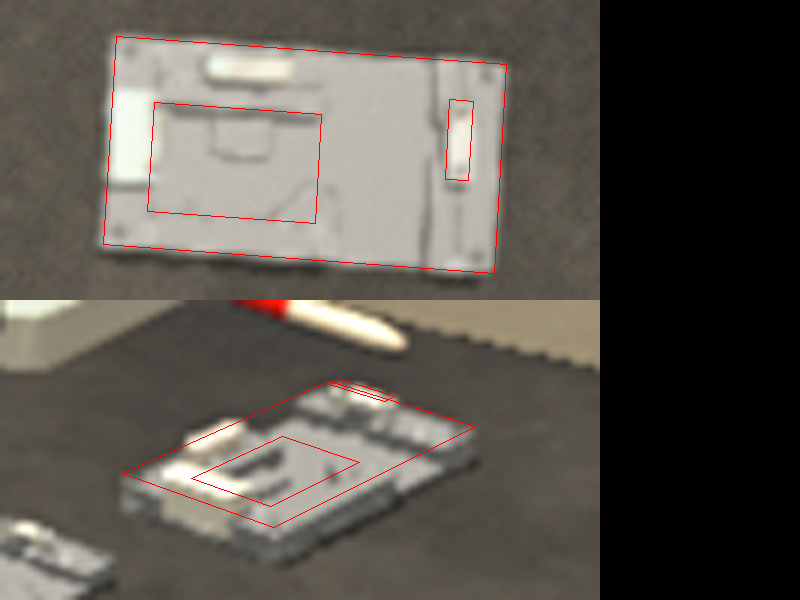

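Top-camera fit: tray at (0.5032, -0.3161), yaw -5.4°. The outline, bridge and pocket overlays all agree. The scene fit is poor, so I'm not using it. Next I grip the thimble.

Emit:
servo_tool:
  deltas:
    - [-1,1.5,1.8,30,0,0,0]
    - [-1,0,0,30,0,0,0]
    - [-1,0,0,30,0,0,0]
    - [-1,0,0,25,0,0,0]
    - [-1,0,0,20,0,0,0]
    - [-1,0,0,10,0,0,0]
    - [-1,0,0,4,0,0,0]
    - [-1,0,0,0,0,0,0]
    - [-1,0,0,0,0,0,0]

```text
t: 3.82
eef_pos: [0.4463, 0.0593, 0.003]
ee_rot: [-3.141, 0.0, -2.612]
force: [-0.5, -0.3, 0.1]
width: 0.0872
gripper_force: 0.0
```

Emit:
servo_tool:
  deltas:
    - [1,0,0,0,0,0,0]
    - [1,0,0,0,0,0,0]
    - [1,0,0,0,0,0,0]
    - [1,0,0,0,0,0,0]
    - [1,0,0,0,0,0,0]
    - [1,0,0,0,0,0,0]
    - [1,0,0,0,0,0,0]
    - [1,0,0,0,0,0,0]
    - [1,0,0,0,0,0,0]
    - [1,0,0,0,0,0,0]
  squeeze: 45

```text
t: 4.65
eef_pos: [0.4458, 0.0596, 0.0025]
ee_rot: [-3.142, -0.0, -2.611]
force: [0.5, 0.7, -0.9]
width: 0.0261
gripper_force: 0.0
```

Emit:
servo_tool:
  deltas:
    - [1,0,0,0,0,0,0]
    - [1,0,0,0,0,0,0]
    - [1,0,0,0,0,0,0]
    - [1,0,0,0,0,0,0]

```text
t: 4.98
eef_pos: [0.4458, 0.0595, 0.0025]
ee_rot: [3.142, -0.0, -2.612]
force: [0.2, -0.3, 0.4]
width: 0.0158
gripper_force: 45.0
```

Emit:
servo_tool:
  deltas:
    - [1,0,0,-10,0,0,0]
    - [1,0,0,-25,0,0,0]
    - [1,0,0,-30,0,0,0]
    - [1,0,0,-25,0,0,0]
    - [1,0,0,-10,0,0,0]
  squeeze: 55

```text
t: 5.4
eef_pos: [0.4472, 0.0602, 0.1057]
ee_rot: [-3.141, 0.004, -2.611]
force: [0.6, 0.7, -1.4]
width: 0.0158
gripper_force: 55.0
```

Emit:
servo_tool:
  deltas:
    - [1,6,-15.7,0,0,0,0]
    - [1,12,-31.3,0,0,0,0]
    - [1,12,-31.3,0,0,0,0]
    - [1,12,-31.3,0,0,0,0]
    - [1,12,-31.3,0,0,0,0]
    - [1,12,-31.3,0,0,0,0]
    - [1,12,-31.3,0,0,0,0]
    - [1,12,-31.3,0,0,0,0]
    - [1,12,-31.3,0,0,0,0]
    - [1,12,-31.3,0,0,0,0]
    - [1,12,-31.3,0,0,0,0]
    - [1,12,-31.3,0,0,0,0]
    - [1,6,-15.7,0,0,0,0]

```text
t: 6.48
eef_pos: [0.5115, -0.3406, 0.1018]
ee_rot: [3.141, -0.001, -2.613]
force: [1.3, 0.3, -1.2]
width: 0.016
gripper_force: 55.0
```

Emit:
servo_tool:
  deltas:
    - [1,0,0,0,0,0,-6]
    - [1,0,0,0,0,0,-6]
    - [1,0,0,0,0,0,-6]
    - [1,0,0,0,0,0,-6]
    - [1,0,0,0,0,0,-6]
    - [1,0,0,0,0,0,-6]
    - [1,0,0,0,0,0,-6]
    - [1,0,0,0,0,0,-6]
    - [1,0,0,0,0,0,-6.3]
    - [1,0,0,0,0,0,0]
    - [1,0,0,0,0,0,0]

```text
t: 7.4
eef_pos: [0.5113, -0.3372, 0.1022]
ee_rot: [3.141, 0.0, -1.667]
force: [0.2, 0.1, -1.3]
width: 0.0156
gripper_force: 55.0
```

```bash
python3 - <<'E'
from h import *; import pickle
f=arm.grab_frame('top'); pickle.dump(f,open('top2.pkl','wb'))
s=arm.grab_frame('scene'); pickle.dump(s,open('scene2.pkl','wb'))
st=arm.get_state(); print(st['eef_pos'],st['ee_rot'],st['width'],st['force'],st['t'])
out=np.zeros((600,800,3),np.uint8)
u,v=np.round(w2px(f,[.51,-.30,.05])[0]).astype(int); a=cv2.resize(f['color'][v-25:v+25,u-50:u+50],(600,300),interpolation=cv2.INTER_CUBIC); out[:300,:600]=a; print(u,v)
u,v=np.round(w2px(s,[.51,-.30,.05])[0]).astype(int); a=cv2.resize(s['color'][v-25:v+25,u-50:u+50],(600,300),interpolation=cv2.INTER_CUBIC); out[300:,:600]=a; print(u,v)
cv2.imwrite('pics/h2.png',out[:,:,::-1])
E
```

```text
[ 0.51145011 -0.33729543  0.10230902] [ 3.14119007e+00  1.93400651e-04 -1.66723807e+00] 0.015562655300543597 [-0.21573631  0.58596519 -1.72948327] 7.5
404 196
368 167
```

View pics/h2.png

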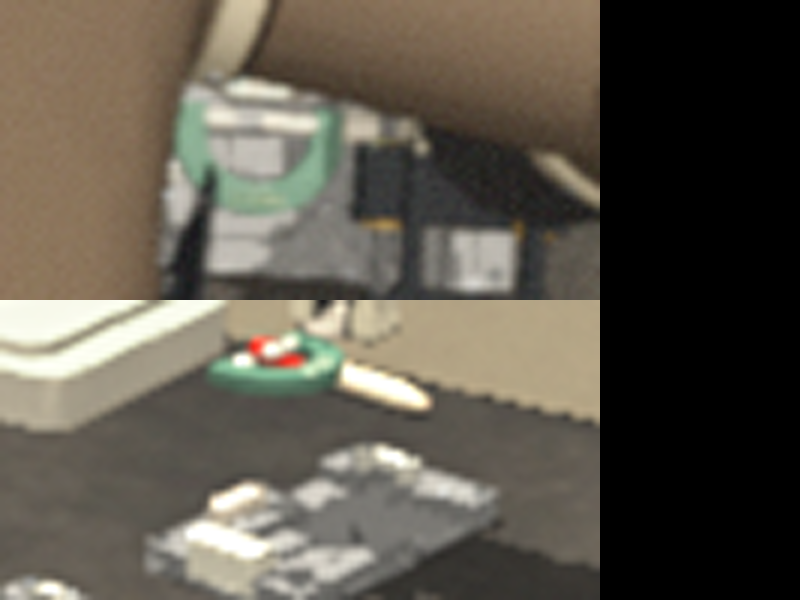

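```bash
python3 - <<'E'
from h import *; import pickle
np.set_printoptions(precision=4,suppress=True)
def green(F,c,r):
    u,v=np.round(w2px(F,c)[0]).astype(int); im=F['color'].astype(float)
    sub=im[v-r:v+r,u-r:u+r]; k=10
    big=cv2.resize(sub.astype(np.float32),None,fx=k,fy=k,interpolation=cv2.INTER_CUBIC)
    g=(big[...,1]-big[...,0])>18
    n,l,st,_=cv2.connectedComponentsWithStats(g.astype(np.uint8)); i=1+np.argmax(st[1:,4])
    vs,us=np.nonzero(l==i); return (np.c_[us,vs]+.5)/k-.5+[u-r,v-r]
def mic(P,tcp,yaw,y0):
    h=yaw+np.pi; d=np.array([np.cos(h),np.sin(h)]); xa=np.array([d[1],-d[0]]); q=P[:,:2]-tcp
    return 1e3*np.c_[q@xa+.015,q@d+y0]
for n,tcp,yaw,z,c in (('top0',[.4458,.0595],-2.612,.010,[.48,.085,.01]),('top2',[.5114,-.3373],-1.6672,.1098,[.505,-.30,.11]),('top2',[.5114,-.3373],-1.6672,.100,[.505,-.30,.11])):
    F=pickle.load(open(n+'.pkl','rb')); P=px2w(F,green(F,c,24),z); m=mic(P,np.array(tcp),yaw,-.0335)
    print(n,z,len(m)/100,'x',m[:,0].min(),m[:,0].max(),'y',m[:,1].min(),m[:,1].max(),'cen',m.mean(0))
    C=np.cov(m.T); print(np.degrees(.5*np.arctan2(2*C[0,1],C[0,0]-C[1,1])))
E
```

```text
top0 0.01 216.64 x -22.863917645621353 22.89511165255171 y -3.394246194865617 65.40597645603115 cen [-2.5616 31.4226]
87.55667755359913
top2 0.1098 198.37 x -20.820578844846413 22.42282268290155 y -0.8889088077531428 63.248956316329334 cen [-2.2133 30.1228]
88.91111487301126
top2 0.1 198.37 x -20.208667460894148 23.405117218018926 y -2.8110884073545734 61.87612259966956 cen [-1.442  28.4662]
88.91111487301126
```

```bash
python3 - <<'E'
from h import *; import pickle
s=pickle.load(open('scene2.pkl','rb'))
print(w2px(s,[[.5114,-.3373,.108],[.5114-.0,-.3373-.030,.108],[.517,-.24,.108],[.5114,-.3373,.17]]))
cv2.imwrite('pics/s2.png',cv2.resize(s['color'][100:220,300:460],(800,600),interpolation=cv2.INTER_CUBIC)[:,:,::-1])
E
```

```text
[[375.12107997 144.69776747]
 [380.21886168 142.127638  ]
 [355.43021237 153.3195083 ]
 [376.45171918 123.73390062]]
```

View pics/s2.png

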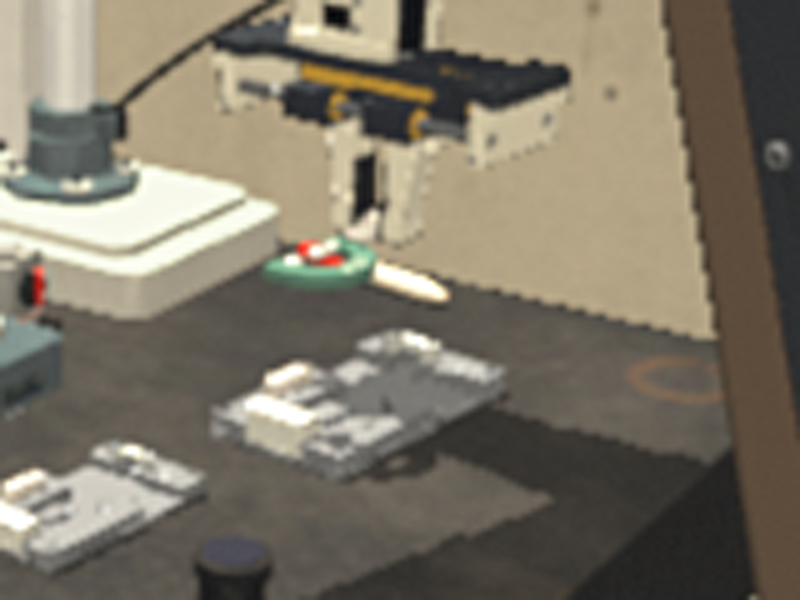

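The mic is held level at the thimble: in the scene view the green frame is at about crop (320, 265), above the tray at about (360, 410). Next I tilt it 13.5° with the ratchet end low, then descend.

Emit:
servo_tool:
  deltas:
    - [1,3.6,0.3,0,0,0,0]
    - [1,0,0,0,0,-4.5,0]
    - [1,0,0,0,0,-4.5,0]
    - [1,0,0,0,0,-4.5,0]
    - [1,4.8,0,20,0,0,0]
    - [1,4.8,0,20,0,0,0]
    - [1,4.8,0,20,0,0,0]
    - [1,3.6,0,15,0,0,0]
    - [1,0,0,0,0,0,0]
    - [1,0,0,0,0,0,0]

```text
t: 8.33
eef_pos: [0.5104, -0.3411, 0.0248]
ee_rot: [3.139, 0.236, -1.665]
force: [0.4, -0.6, -1.2]
width: 0.0154
gripper_force: 55.0
```

```bash
cat > st.py <<'E'
from h import *
np.set_printoptions(precision=2,suppress=True)
a=arm.get_state(); p=a['eef_pos']; Rt=Rm(a['ee_rot']); th=np.radians(-5.38)
T=np.array([[np.cos(th),-np.sin(th),0],[np.sin(th),np.cos(th),0],[0,0,1]]); D=np.array([.4982,-.3156,.005])
m=np.c_[-Rt[:,1],-Rt[:,0],-Rt[:,2]]; m=T.T@m
tc=T.T@(p-D)*1e3
print('t',a['t'],'tcp in cutout',tc,'mic rotvec deg',np.degrees(R.from_matrix(m).as_rotvec()),'F cut',T.T@a['force'],'M',T.T@a['moment'],'w',a['width']*1e3)
g=np.array([15,-33.5,2.5]); q=lambda v: tc+m@(np.array(v)-g)
print('origin',q([0,0,0]),'ratchet',q([15,-64,8.5]),'frame_end',q([7,56,10]))
E
python3 st.py
```

```text
t 8.3333 tcp in cutout [ 14.56 -24.19  19.79] mic rotvec deg [13.53  0.12 -0.03] F cut [ 0.47 -0.57 -1.19] M [-1.04  0.03  0.01] w 15.369727087854985
origin [-0.43  8.96 25.23] ratchet [ 14.55 -55.25  18.49] frame_end [ 6.63 61.07 48.03]
```

Emit:
servo_tool:
  deltas:
    - [1,1.2,-0.4,5,0,0,0]
    - [1,1.1,0,4.7,0,0,0]
    - [1,0.2,0,1,0,0,0]
    - [1,0.2,0,1,0,0,0]
    - [1,0,0,0,0,0,0]

```text
t: 8.75
eef_pos: [0.5115, -0.3409, 0.0137]
ee_rot: [-3.141, 0.235, -1.664]
force: [0.3, 0.2, -1.3]
width: 0.0154
gripper_force: 55.0
```

```bash
python3 st.py; python3 - <<'E'
from h import *; import pickle
f=arm.grab_frame('top'); s=arm.grab_frame('scene'); pickle.dump((f,s),open('p3.pkl','wb'))
out=np.zeros((600,800,3),np.uint8)
u,v=np.round(w2px(f,[.50,-.30,.03])[0]).astype(int); out[:300]=cv2.resize(f['color'][v-24:v+24,u-64:u+64],(800,300),interpolation=cv2.INTER_CUBIC)
u,v=np.round(w2px(s,[.50,-.30,.02])[0]).astype(int); out[300:]=cv2.resize(s['color'][v-18:v+18,u-48:u+48],(800,300),interpolation=cv2.INTER_CUBIC)
cv2.imwrite('pics/p3.png',out[:,:,::-1])
E
```

```text
t 8.75 tcp in cutout [ 15.65 -23.91   8.69] mic rotvec deg [13.49 -0.02  0.06] F cut [ 0.27  0.2  -1.34] M [-1.04  0.01  0.03] w 15.432636290649464
origin [ 0.61  9.23 14.07] ratchet [ 15.67 -54.97   7.41] frame_end [ 7.56 61.36 36.86]
```

View pics/p3.png

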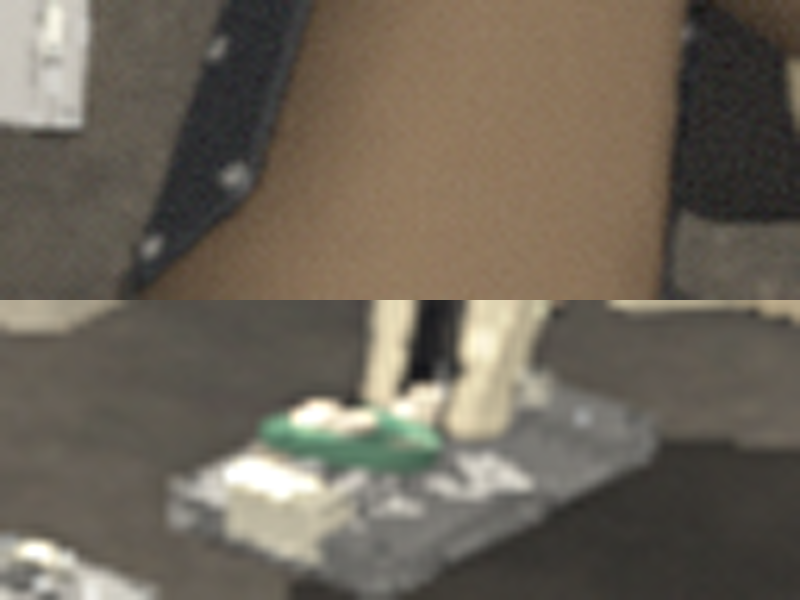

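Emit:
servo_tool:
  deltas:
    - [1,0.2,0.4,1,0,0,0]
    - [1,0.1,0,0.6,0,0,0]
    - [1,0,0,0,0,0,0]

```text
t: 9.1
eef_pos: [0.5109, -0.3407, 0.0118]
ee_rot: [-3.142, 0.236, -1.664]
force: [0.0, -0.4, -0.4]
width: 0.0156
gripper_force: 55.0
```

Emit:
servo_tool:
  deltas:
    - [1,0.1,0,0.6,0,0,0]
    - [1,0,0,0,0,0,0]

```text
t: 9.27
eef_pos: [0.511, -0.3407, 0.0113]
ee_rot: [3.142, 0.236, -1.664]
force: [-0.4, 0.3, -0.2]
width: 0.0156
gripper_force: 55.0
```

```bash
python3 st.py
```

```text
t 9.2667 tcp in cutout [ 15.09 -23.78   6.29] mic rotvec deg [13.5   0.01  0.05] F cut [-0.45  0.28 -0.2 ] M [-0.67  0.27  0.05] w 15.643445003516991
origin [ 0.05  9.37 11.68] ratchet [ 15.12 -54.83   5.  ] frame_end [ 7.   61.49 34.48]
```

Emit:
servo_tool:
  deltas:
    - [1,1.9,0,-0.7,0,0,0]
    - [1,1.9,0,-0.5,0,0,0]
    - [1,1.9,0,-0.5,0,0,0]
    - [1,0,0,0,0,0,0]

```text
t: 9.6
eef_pos: [0.5104, -0.3472, 0.0115]
ee_rot: [-3.141, 0.235, -1.664]
force: [-0.4, 0.2, -0.5]
width: 0.0155
gripper_force: 55.0
```

Emit:
servo_tool:
  deltas:
    - [1,1.5,0,-0.4,0,0,0]
    - [1,1,0,-0.2,0,0,0]
    - [1,0,0,0,0,0,0]

```text
t: 9.85
eef_pos: [0.5102, -0.3494, 0.0115]
ee_rot: [3.142, 0.236, -1.664]
force: [-0.4, -0.4, -1.5]
width: 0.0156
gripper_force: 55.0
```

```bash
python3 st.py
```

```text
t 9.85 tcp in cutout [ 15.07 -32.57   6.47] mic rotvec deg [13.5   0.01  0.04] F cut [-0.33 -0.45 -1.52] M [-0.99  0.02 -0.06] w 15.555329749663004
origin [ 0.05  0.57 11.86] ratchet [ 15.09 -63.63   5.19] frame_end [ 7.01 52.7  34.65]
```

Emit:
servo_tool:
  deltas:
    - [1,0.8,0,-0.2,0,0,0]
    - [1,0.6,0,-0.1,0,0,0]
    - [1,0,0,0,0,0,0]

```text
t: 10.1
eef_pos: [0.5101, -0.3507, 0.0115]
ee_rot: [-3.142, 0.236, -1.664]
force: [-0.6, 0.5, -1.3]
width: 0.0157
gripper_force: 55.0
```

Emit:
servo_tool:
  deltas:
    - [1,0.6,0,-0.1,0,0,0]
    - [1,0,0,0,0,0,0]

```text
t: 10.27
eef_pos: [0.51, -0.3513, 0.0114]
ee_rot: [-3.142, 0.236, -1.664]
force: [-0.0, 1.0, -1.0]
width: 0.0156
gripper_force: 55.0
```

Emit:
servo_tool:
  deltas:
    - [1,0.6,0,-0.1,0,0,0]
    - [1,0,0,0,0,0,0]

```text
t: 10.43
eef_pos: [0.51, -0.3519, 0.0114]
ee_rot: [-3.142, 0.236, -1.664]
force: [-0.3, -0.2, -0.8]
width: 0.0155
gripper_force: 55.0
```

```bash
python3 st.py
```

```text
t 10.4333 tcp in cutout [ 15.12 -35.01   6.44] mic rotvec deg [13.5   0.01  0.05] F cut [-0.29 -0.23 -0.82] M [-0.81  0.1   0.01] w 15.515727850300753
origin [ 0.09 -1.87 11.83] ratchet [ 15.15 -66.07   5.16] frame_end [ 7.04 50.26 34.63]
```

Nothing has touched yet, so I'll keep going in small steps.

Emit:
servo_tool:
  deltas:
    - [1,0.6,0,-0.1,0,0,0]
    - [1,0,0,0,0,0,0]

```text
t: 10.6
eef_pos: [0.5099, -0.3525, 0.0114]
ee_rot: [-3.142, 0.236, -1.664]
force: [-0.5, 0.4, 0.4]
width: 0.0158
gripper_force: 55.0
```

Emit:
servo_tool:
  deltas:
    - [1,0.6,0,-0.1,0,0,0]
    - [1,0,0,0,0,0,0]

```text
t: 10.77
eef_pos: [0.5099, -0.3527, 0.0113]
ee_rot: [3.142, 0.236, -1.664]
force: [0.3, 1.4, 0.3]
width: 0.0153
gripper_force: 55.0
```

Emit:
servo_tool:
  deltas:
    - [1,0.5,0,-0.1,0,0,0]
    - [1,0,0,0,0,0,0]

```text
t: 10.93
eef_pos: [0.5098, -0.3529, 0.0113]
ee_rot: [3.141, 0.237, -1.664]
force: [1.3, 5.1, 1.5]
width: 0.0154
gripper_force: 55.0
```

```bash
python3 st.py
```

```text
t 10.9333 tcp in cutout [ 15.08 -36.03   6.29] mic rotvec deg [13.55  0.02  0.05] F cut [0.86 5.22 1.53] M [ 1.12 -0.11  0.  ] w 15.416132103871862
origin [ 0.05 -2.89 11.71] ratchet [ 15.11 -67.09   4.97] frame_end [ 7.   49.21 34.55]
```

Contact with the end wall: 5 N, ratchet end under the bridge and frame raised. I'll back off 1 mm and reduce the tilt to about 8°.

Emit:
servo_tool:
  deltas:
    - [1,-1.4,0,0.3,0,0,0]
    - [1,0.2,0,0.8,0,2.7,0]
    - [1,0.2,0,0.8,0,2.8,0]
    - [1,0,0,0,0,0,0]
    - [1,0,0,0,0,0,0]

```text
t: 11.35
eef_pos: [0.5099, -0.3518, 0.0099]
ee_rot: [3.142, 0.14, -1.662]
force: [-0.3, 0.5, -1.1]
width: 0.0156
gripper_force: 55.0
```

```bash
python3 st.py
```

```text
t 11.35 tcp in cutout [ 15.06 -34.9    4.85] mic rotvec deg [8.   0.01 0.15] F cut [-0.38  0.42 -1.07] M [-0.49  0.1   0.02] w 15.608678066365357
origin [-0.03 -1.42  7.04] ratchet [ 15.14 -65.94   6.55] frame_end [ 6.83 52.66 24.73]
```

Emit:
servo_tool:
  deltas:
    - [0.2,0,0,0,0,0,0]
    - [0.2,0,0,0,0,0,0]
    - [0.2,0,0,0,0,0,0]
    - [0.2,0,0,0,0,0,0]
    - [0.2,0,0,0,0,0,0]
    - [0.2,0,0,0,0,0,0]

```text
t: 11.85
eef_pos: [0.5099, -0.3524, 0.0096]
ee_rot: [-3.142, 0.14, -1.664]
force: [-0.8, -0.2, -0.4]
width: 0.0351
gripper_force: 0.0
```

Emit:
servo_tool:
  deltas:
    - [0.2,-2.1,0,-15,0,0,0]
    - [0.2,-4.2,0,-30,0,0,0]
    - [0.2,-2.8,0,-20,0,4,0]
    - [1,0,0,0,0,4,0]
    - [1,-14,2.3,0,0,0,0]
    - [1,-14,2.3,0,0,0,0]
    - [1,-14,2.3,0,0,0,0]
    - [1,-14,2.3,0,0,0,0]
    - [1,-14,2.3,0,0,0,0]
    - [1,-14,2.3,0,0,0,0]
    - [1,0,0,0,0,0,0]
    - [1,0,0,0,0,0,0]

```text
t: 12.85
eef_pos: [0.5041, -0.2663, 0.0753]
ee_rot: [3.141, 0.0, -1.662]
force: [-0.1, 0.1, 0.6]
width: 0.0004
gripper_force: 0.0
```

```bash
python3 st.py|head -1; python3 - <<'E'
from h import *; import pickle
f=arm.grab_frame('top'); s=arm.grab_frame('scene'); pickle.dump((f,s),open('p4.pkl','wb'))
out=np.zeros((600,800,3),np.uint8)
u,v=np.round(w2px(f,[.50,-.31,.02])[0]).astype(int); out[:300]=cv2.resize(f['color'][v-20:v+22,u-56:u+56],(800,300),interpolation=cv2.INTER_CUBIC)
u,v=np.round(w2px(s,[.50,-.31,.02])[0]).astype(int); out[300:]=cv2.resize(s['color'][v-15:v+15,u-40:u+40],(800,300),interpolation=cv2.INTER_CUBIC)
cv2.imwrite('pics/p4.png',out[:,:,::-1])
E
```

```text
t 12.85 tcp in cutout [ 1.23 49.68 70.26] mic rotvec deg [0.03 0.02 0.13] F cut [-0.13  0.1   0.62] M [-0.02  0.11 -0.04] w 0.4478890368101035
```

View pics/p4.png

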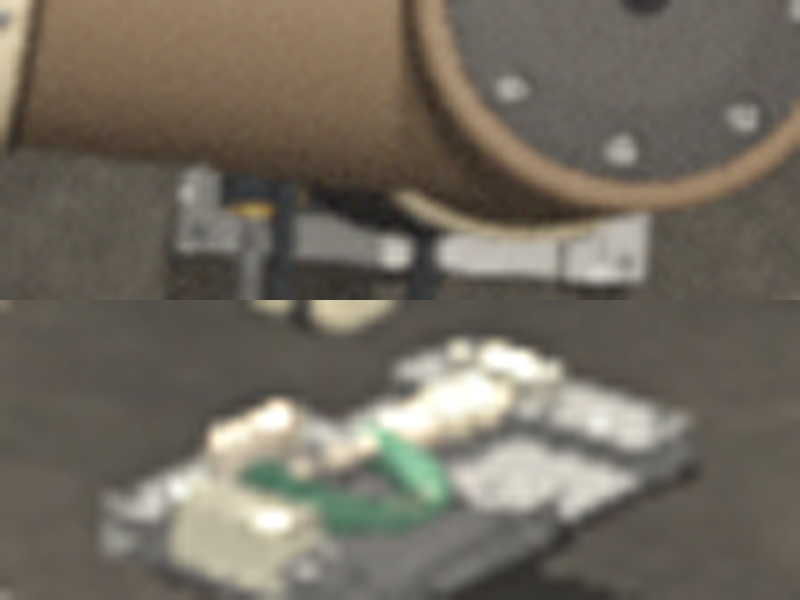

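The mic lies with its ratchet under the bridge and its frame end up on the catch (green end at about (265, 475), beside the housing). I'll press down with the fingers shut.

Emit:
servo_tool:
  deltas:
    - [1,1.5,0.5,20,0,0,0]
    - [1,0,0,15,0,0,0]
    - [1,0,0,8,0,0,0]
    - [1,0,0,2,0,0,0]
    - [1,0,0,0,0,0,0]

```text
t: 13.37
eef_pos: [0.503, -0.269, 0.0297]
ee_rot: [3.14, 0.0, -1.664]
force: [-0.4, -1.0, 0.9]
width: 0.0005
gripper_force: 0.0
```

Emit:
servo_tool:
  deltas:
    - [1,0,0,2,0,0,0]
    - [1,0,0,2,0,0,0]
    - [1,0,0,2,0,0,0]
    - [1,0,0,0,0,0,0]

```text
t: 13.7
eef_pos: [0.5036, -0.2688, 0.0245]
ee_rot: [-3.141, -0.0, -1.664]
force: [0.0, -0.3, 0.0]
width: 0.0005
gripper_force: 0.0
```

```bash
python3 st.py|head -1
```

```text
t 13.7 tcp in cutout [ 0.94 47.15 19.48] mic rotvec deg [-0.   -0.03  0.05] F cut [ 0.03 -0.3   0.04] M [-0.01  0.09 -0.01] w 0.48091040929306794
```

Emit:
servo_tool:
  deltas:
    - [1,-1,0,1.5,0,0,0]
    - [1,0,0,1.5,0,0,0]
    - [1,0,0,0,0,0,0]

```text
t: 13.95
eef_pos: [0.5035, -0.2676, 0.0213]
ee_rot: [-3.141, 0.0, -1.664]
force: [-0.0, 0.0, 0.0]
width: 0.0001
gripper_force: 0.2
```

Emit:
servo_tool:
  deltas:
    - [1,0,0,1.5,0,0,0]
    - [1,0,0,1.5,0,0,0]
    - [1,0,0,0,0,0,0]

```text
t: 14.2
eef_pos: [0.5031, -0.2676, 0.0179]
ee_rot: [3.141, 0.0, -1.664]
force: [0.5, 0.7, 0.3]
width: 0.0003
gripper_force: 0.0
```

```bash
python3 st.py|head -1
```

```text
t 14.2 tcp in cutout [ 0.39 48.26 12.9 ] mic rotvec deg [0.01 0.04 0.05] F cut [0.48 0.74 0.31] M [-0.01  0.06  0.02] w 0.27131149716141834
```

Emit:
servo_tool:
  deltas:
    - [1,0,0,1,0,0,0]
    - [1,0,0,1,0,0,0]
    - [1,0,0,0,0,0,0]

```text
t: 14.45
eef_pos: [0.5032, -0.2677, 0.016]
ee_rot: [3.141, 0.0, -1.664]
force: [-0.4, -0.4, -0.4]
width: 0.0008
gripper_force: 0.0
```

Emit:
servo_tool:
  deltas:
    - [1,0,0,0.7,0,0,0]
    - [1,0,0,0.7,0,0,0]
    - [1,0,0,0,0,0,0]

```text
t: 14.7
eef_pos: [0.5035, -0.2677, 0.015]
ee_rot: [-3.142, -0.0, -1.664]
force: [-0.4, 1.2, 1.1]
width: 0.0003
gripper_force: 0.6
```

```bash
python3 st.py|head -1
```

```text
t 14.7 tcp in cutout [ 0.78 48.15 10.04] mic rotvec deg [-0.   -0.    0.06] F cut [-0.48  1.17  1.06] M [0.11 0.16 0.03] w 0.33722197273025434
```

Emit:
servo_tool:
  deltas:
    - [1,0,0,0.7,0,0,0]
    - [1,0,0,0.7,0,0,0]
    - [1,0,0,0,0,0,0]
    - [1,0,0,0,0,0,0]

```text
t: 15.03
eef_pos: [0.5035, -0.2678, 0.0148]
ee_rot: [-3.141, -0.0, -1.663]
force: [-4.5, 2.8, 13.8]
width: 0.0003
gripper_force: 6.7
```

```bash
python3 st.py|head -1
```

```text
t 15.0333 tcp in cutout [ 0.82 48.13  9.76] mic rotvec deg [-0.02 -0.03  0.08] F cut [-4.71  2.39 13.85] M [0.92 1.64 0.01] w 0.26413039099109054
```

Emit:
servo_tool:
  deltas:
    - [1,0,0,-5,0,0,0]
    - [1,0,0,-35,0,0,0]
    - [1,0,0,-40,0,0,0]
    - [1,-35,0,-35,0,0,0]
    - [1,-40,0,0,0,0,0]
    - [1,-40,0,0,0,0,0]
    - [1,-40,0,0,0,0,0]
    - [1,-40,0,0,0,0,0]
    - [1,-40,0,0,0,0,0]
    - [1,-40,0,0,0,0,0]
    - [1,-35,0,0,0,0,0]
    - [1,0,0,0,0,0,0]

```text
t: 16.03
eef_pos: [0.5329, 0.0404, 0.1234]
ee_rot: [-3.14, 0.001, -1.659]
force: [0.7, -0.9, -0.1]
width: 0.0003
gripper_force: 0.0
```

```bash
python3 - <<'E'
from h import *; import pickle
f=arm.grab_frame('top'); s=arm.grab_frame('scene'); pickle.dump((f,s),open('p5.pkl','wb'))
out=np.zeros((600,800,3),np.uint8)
u,v=np.round(w2px(f,[.50,-.315,.02])[0]).astype(int); out[:370]=cv2.resize(f['color'][v-18:v+19,u-40:u+40],(800,370),interpolation=cv2.INTER_CUBIC)
u,v=np.round(w2px(s,[.50,-.31,.02])[0]).astype(int); out[370:,:]=cv2.resize(s['color'][v-12:v+11,u-40:u+40],(800,230),interpolation=cv2.INTER_CUBIC)
cv2.imwrite('pics/p5.png',out[:,:,::-1])
E
```

```text
(no output)
```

View pics/p5.png

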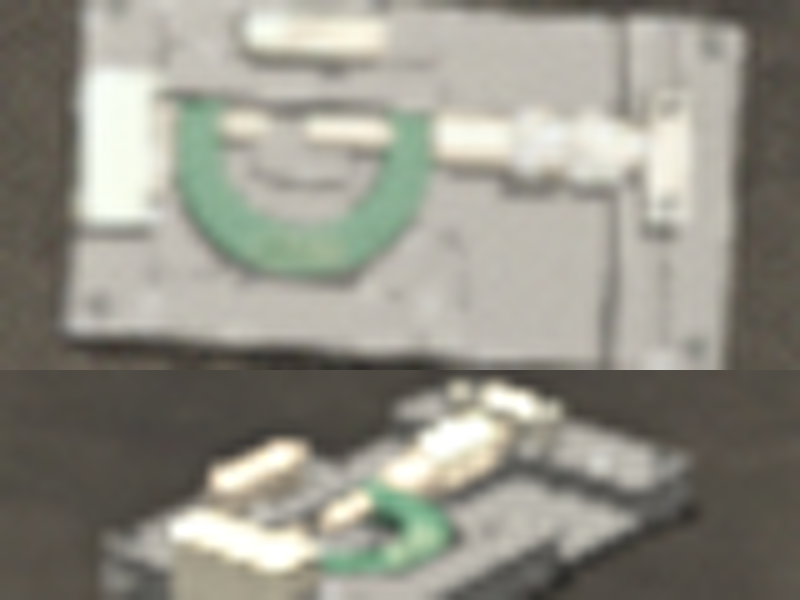

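```bash
python3 - <<'E'
from h import *; import pickle
from trayfit import pose,fit
np.set_printoptions(precision=2,suppress=True)
f0=pickle.load(open('top0.pkl','rb')); f,s=pickle.load(open('p5.pkl','rb'))
def green(F,c,r,thr=18):
    u,v=np.round(w2px(F,c)[0]).astype(int); k=10
    big=cv2.resize(F['color'][v-r:v+r,u-r:u+r].astype(np.float32),None,fx=k,fy=k,interpolation=cv2.INTER_CUBIC)
    g=(big[...,1]-big[...,0])>thr
    n,l,st,_=cv2.connectedComponentsWithStats(g.astype(np.uint8)); i=1+np.argmax(st[1:,4])
    vs,us=np.nonzero(l==i); return (np.c_[us,vs]+.5)/k-.5+[u-r,v-r]
def loc(P,o,h):
    d=np.array([np.cos(h),np.sin(h)]); xa=np.array([d[1],-d[0]]); q=P[:,:2]-o; return 1e3*np.c_[q@xa,q@d]
th=np.radians(84.62)
for z in(.015,):
    m=loc(px2w(f,green(f,[.50,-.28,.015],24),z),np.array([.4982,-.3156]),th)
    print('cutout frame x',m[:,0].min(),m[:,0].max(),'y',m[:,1].min(),m[:,1].max(),'cen',m.mean(0),len(m)/100)
    for a,b in((-10,-2),(-2,5),(5,12),(12,20)):
        k=m[(m[:,0]>a)&(m[:,0]<b)]; print(a,b,k[:,1].min(),k[:,1].max())
h0=np.radians(30.4); d=np.array([np.cos(h0),np.sin(h0)]); xa=np.array([d[1],-d[0]])
o=np.array([.4475,.0595])-.015*xa+.032*d
m=loc(px2w(f0,green(f0,[.48,.085,.01],24),.01),o,h0)
print('ref x',m[:,0].min(),m[:,0].max(),'y',m[:,1].min(),m[:,1].max(),'cen',m.mean(0),len(m)/100)
for a,b in((-10,-2),(-2,5),(5,12),(12,20)):
    k=m[(m[:,0]>a)&(m[:,0]<b)]; print(a,b,k[:,1].min(),k[:,1].max())
# tilt check in scene: where frame_end / far rim should appear
T=lambda p: pose([.4982,-.3156,np.radians(-5.38)],np.array(p,float)/1e3+[0,0,.005])
for d_ in arm.recognise('micrometer',s)[:2]+arm.recognise('frame_end',s)[:2]: print(w(s,d_['at']),d_['conf'])
E
```

```text
cutout frame x -21.549139094153396 21.07651104567582 y -5.385932428089551 59.56192591353379 cen [-3.17 27.78] 176.93
-10 -2 -2.3784966311762865 58.24348205144282
-2 5 -4.575115961101358 59.148789429197855
5 12 -5.385932428089551 59.557271348116394
12 20 -4.366957722987197 59.56192591353379
ref x -23.662683389435774 22.07330895607909 y -3.3515345221243287 65.44171538188282 cen [-3.36 31.47] 216.64
-10 -2 -1.566007155838449 62.688027740485055
-2 5 -3.302413276550875 64.0346576164991
5 12 -3.3515345221243287 65.35505870010635
12 20 -0.49777515649040915 65.44171538188282
[ 0.5  -0.31  0.01] 0.47
[ 0.5  -0.31  0.02] 0.71
[ 0.49 -0.28  0.01] 0.42
```

Under the shut fingers the frame top measured 9.8 mm, so it is flat and below the catch tip. In p5 the nose hides the frame's far end: green stops at about y 60 of the expected 64, and the frame is no longer visible above the housing. Handing in.

```bash
python3 -c "
from station import arm
print(arm.job_done())"
```

```text
the job is handed in; nothing more can be done
None
```

I handed the job in after about 16 s on the robot's clock: the micrometer went in ratchet end first under the bridge, and my checks show it pressed flat under the catch. I inferred the catch engagement from the pressed height and the camera view, because I saw no clear snap in the forces and the hand-in returned no verdict. The gear and loupe were not touched.

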